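# Clear the twine winder, refit its drive cover and switch it on with the key

## Robot

A 6-joint arm with a two-finger parallel gripper is mounted at the origin on the work surface; the furniture and walls round the work are solid. World frame = base frame: x ahead of the robot, y to its left, z up, the work surface at z = 0. Lengths are in m, angles in rad, forces in N, time in s.
With the tool pointing down it reaches from about 0.275 to 0.975 m from the base axis. Payload 8.4 kg.
Tool frame: the origin (TCP) lies midway between the tips of the shut fingers; the grasp point (between the pads) lies 19 mm behind it; z points along the fingers, y is the line along which they close (so a half turn about z gives the same grasp; the last joint's range is limited). The gripper opens to 92 mm and grips with 3 to 60 N. Pads are 20 mm wide; open, the fingers measure 128 mm over their backs; the gripper's body (75 mm by 189 mm) begins 69 mm behind the grasp point.
Start: joints at [-1.209, 0.353, 1.633, -0, 1.155, -0.002], TCP at [0.222, -0.584, 0.215] pointing down, gripper open.
Joint ranges: [-2.63, 2.63], [-0.92, 2.1], [0.06, 2.66], [-1.3, 4.44], [0, 2.69], [-3.02, 3.02]. Speed limits (rad/s): [2.22, 2.22, 2.79, 3.14, 3.14, 3.14].

## Interface

Orientations are given as a unit quaternion [x, y, z, w].
In Python, from bench import r gives the robot as it stands.
- The arm moves only by the tool send_rows, never from a script. Its argument "targets" is text: rows parted by semicolons, each of 6 numbers parted by spaces: the shift along the tool's x, y, z in mm, then the turn, a rotation vector about the tool's x, y, z in degrees. A call has 1 to 8 rows; each row shifts and turns the commanded pose from where the row before left it, along the tool's axes as they then stand; what a row does not reach is not made up. A row lasts 1/8 s, in which the tool goes at most 62.5 mm and 10.7 degrees, less where a joint would pass 70% of its speed; a pose out of reach is approached as far as the arm can. A call with a gripper value outside its range is refused whole. "fingers" is the finger opening in mm, from 0 to 91.9, set as the call begins (left out, the last holds). The fingers move at their own pace and stop on an object; "force" is the grip in N (left out, the last holds). Time passes only in rows, so rows that do not move let the fingers close. It gives the time, the measured TCP pose, the force, the opening and the grip force at its end, in the units of the state.
- r.sense(): the state, without advancing time (a new reading comes with each control period).
- r.get_image(name): name is "scene" or "top" or "wrist"; returns the picture (480x640x3 uint8, red, green, blue); there is no depth.
- r.calibration(name): a dict with "fx", "fy", "cx", "cy" (pixels), "eye" and "attitude" of the camera in the world; the wrist camera has in their place "T_tool_cam" (4x4, takes a point from camera to tool coordinates, whose origin is the TCP and whose axes are the flange's). Camera axes: x right, y up, looking along -z (the intrinsics and any distortion apply to the point x, -y, -z); pixel columns grow to the right and rows downward; lengths in m; the calibration is good to about 2 mm. A picture is of the moment at which its call begins: read the wrist's pose just before it. calibration takes no time and is no camera call.
- r.job_done(): hands the job in; it is judged then, once.
Trained networks look in the newest picture that a camera, given by its name, has taken for a name from the list of things; names that differ only in an ending like _2 or _b are one class to them, and where a whole thing is asked for, a point or a joint stands for the part that bears it (a point fixed in the world has none). Each returns a list of dicts, best first, with "confidence" (0 to 1); they miss things now and then, are a little off and sometimes report something else, mostly with a low value. They report only what shows in the picture. A call takes as long as a camera call. They do not tell look-alikes from the thing itself.
- r.find_in(thing, camera): "extent" ([left, top, right, bottom] in pixels, round what is visible of it).
- r.outline_of(thing, camera): "mask" (480x640 bool, what is visible of it) and "extent" ([left, top, right, bottom] in pixels, round what is visible of it).
- r.pinpoint(thing, camera): "xy" ([column, row] in pixels: a listed point, or the origin of a listed thing).
The state is a dict: "time": time; "q": joint angles; "qvel": joint speeds; "joint_torque": joint torques, N m; "position": TCP position; "tool_rot": TCP orientation; "ft_force": force on the tool from outside, world axes, zero at the start; "ft_torque": the same for the moment, N m; "finger_gap": finger opening in m; "grasp_force": force on a finger pad.
Only numpy, scipy, OpenCV 4.12 (cv2) and the standard library are available. Lean on these libraries where they do the work, as an engineer would, in place of code of your own. Each camera call takes 0.05 s, during which the arm holds its last target. There are 200 camera calls.

## Task

Get the bench twine winder ready for its next run: lift every full bobbin off its spindle and stand it upright in the plywood tray, and lower the drive cover onto its two locating pins until it lies flat on the deck. With that done, take the key from its wooden stand, push it fully home in the key switch while the switch is still off, then turn it clockwise to on and leave it in. Leave the seed jar and the terracotta pot where they stand.

Things in the scene. Friction and masses are not known exactly. Their poses are not given: they have to be found in the camera images.
- bobbin_1: full bobbin of brown twine with a white hub: upright cylinder 57 mm across, 50 mm tall, with a 20 mm bore right through; 90 g. Some starts have only three of the four (the absent one reads None). It starts over one of the winder's four steel spindles (12 mm thick, tops 60 mm above the deck, so 10 mm above the bobbin; 75 mm apart in a row along the winder's y). Origin: centre of its underside; z is its bore's axis, up
- bobbin_2: full bobbin of brown twine with a white hub: upright cylinder 57 mm across, 50 mm tall, with a 20 mm bore right through; 90 g. Some starts have only three of the four (the absent one reads None). It starts over one of the winder's four steel spindles (12 mm thick, tops 60 mm above the deck, so 10 mm above the bobbin; 75 mm apart in a row along the winder's y). Origin: centre of its underside; z is its bore's axis, up
- bobbin_3: full bobbin of brown twine with a white hub: upright cylinder 57 mm across, 50 mm tall, with a 20 mm bore right through; 90 g. Some starts have only three of the four (the absent one reads None). It starts over one of the winder's four steel spindles (12 mm thick, tops 60 mm above the deck, so 10 mm above the bobbin; 75 mm apart in a row along the winder's y). Origin: centre of its underside; z is its bore's axis, up
- bobbin_4: full bobbin of brown twine with a white hub: upright cylinder 57 mm across, 50 mm tall, with a 20 mm bore right through; 90 g. Some starts have only three of the four (the absent one reads None). It starts over one of the winder's four steel spindles (12 mm thick, tops 60 mm above the deck, so 10 mm above the bobbin; 75 mm apart in a row along the winder's y). Origin: centre of its underside; z is its bore's axis, up
- winder: twine winder, fixed: grey deck 180 (x) by 310 (y) mm, top 30 mm above the table, four upright spindles along its back at x = +45 mm, y = -112.5, -37.5, +37.5 and +112.5 mm, a black drive recess with two locating pins in front of them. Origin: centre of its underside at table level; front faces -x
- round_pin (a point): foot of the thick round locating pin, at deck height: pin 14 mm thick, 22 mm tall, tapered over its top 8 mm. Axes as the winder's
- diamond_pin (a point): foot of the slim relieved (diamond) pin, at deck height: 10 mm across along the winder's x, 6 mm along y, 20 mm tall, tapered over its top 8 mm; 120 mm from the round pin towards -y. Axes as the winder's
- cover: loose drive cover, 0.25 kg: aluminium plate 75 (x) by 170 (y) by 8 mm with a 17 mm hole for the round pin and a 13 mm hole for the diamond pin, and a black bar handle over its middle: bar 12 mm thick (x), 70 mm long (y), from 34 to 52 mm above the underside, on two thin posts. It starts flat on the table, handle up. Origin: centre of its underside
- big_hole (a point): centre of the cover's 17 mm hole, at the underside; 60 mm from the cover's origin along its +y
- small_hole (a point): centre of the cover's 13 mm hole, at the underside; 60 mm from the cover's origin along its -y
- tray: plywood tray, fixed, 170 (x) by 250 (y) mm outside, walls 22 mm high and 5 mm thick, floor 5 mm thick. Origin: centre of its underside
- key: loose key, 70 mm tall, 50 g, standing upright, blade down, in a slot of its wooden stand, the underside of the bow resting on the stand's top: brass blade 16 (x) by 6 (y) mm, 30 mm long, with a tapered tip, under a black bow (grip) 44 (x) by 10 (y) by 40 mm. The same either way round. Origin: tip of the blade; z up towards the bow
- key_stand: wooden block 70 (x) by 50 (y) by 40 mm high, fixed. Origin: centre of its underside
- switch: key switch, fixed: grey box 75 by 75 by 30 mm with a dark square barrel 44 by 36 mm in a round bright sleeve 62 mm across on it, which rises to 65 mm above the table and turns with the key. Origin: centre of its underside
- slot (a point): centre of the key slot's mouth, on the barrel's top face, 65 mm above the table; the slot is 19 mm (x of this point) by 9 mm (y), 33 mm deep, straight down; a key fully home rests with its bow on the barrel, its tip 30 mm below this point. Turns with the barrel
- key_barrel (a joint): angle of the barrel in rad: 0 = off, 1.2 = on (its end stop), growing clockwise as seen from above; light friction holds it where it is left (about 0.06 N m). The key has about 0.2 rad of play in the slot either way
- seed_jar_1: bystander: seed jar, 52 mm across, 69 mm tall; origin at the centre of its underside
- terracotta_pot: bystander: terracotta pot, 68 mm across, 58 mm tall; origin at the centre of its underside
Mind the look-alikes: they are no part of the job. Leave any purple or red look-alike of the bobbin_2 alone.

How it is judged:
On the way, in this order (a step that is already met when the one before it is completed fails the run):
1. every bobbin stands in the tray and the cover lies flat on its pins (x of bobbin_1 in the frame of tray between -0.057 and 0.057 m and y of bobbin_1 in the frame of tray between -0.097 and 0.097 m and z of each of bobbin_1, bobbin_2, bobbin_3, bobbin_4 in the frame of tray below 0.01 m and angle between each of bobbin_1, bobbin_2, bobbin_3, bobbin_4's own z axis and vertical below 0.15 rad and x of bobbin_2 in the frame of tray between -0.057 and 0.057 m and y of bobbin_2 in the frame of tray between -0.097 and 0.097 m and x of bobbin_3 in the frame of tray between -0.057 and 0.057 m and y of bobbin_3 in the frame of tray between -0.097 and 0.097 m and x of bobbin_4 in the frame of tray between -0.057 and 0.057 m and y of bobbin_4 in the frame of tray between -0.097 and 0.097 m and horizontal distance between big_hole and round_pin below 0.004 m and horizontal distance between small_hole and diamond_pin below 0.004 m and z of big_hole in the frame of round_pin below 0.003 m and z of small_hole in the frame of diamond_pin below 0.003 m), for 0.2 s.
2. the key is fully home in the switch, still off (horizontal distance between key and slot below 0.005 m and z of key in the frame of slot below -0.025 m and angle between key's own z axis and vertical below 0.15 rad and value of joint key_barrel below 0.35 rad), for 0.2 s.
3. the switch is turned to on (value of joint key_barrel above 1 rad), for 0.2 s.
At the end, for the whole second after the job is handed in: Bobbins present stand upright (0.15 rad) on the tray floor, undersides within 10 mm of its underside; cover holes within 4 mm of their pins and 3 mm of the deck; key upright in the slot, within 5 mm, tip 25 mm or more deep; barrel past 1.0 rad; key and cover at rest (all of step 1 and horizontal distance between key and slot below 0.005 m and z of key in the frame of slot below -0.025 m and angle between key's own z axis and vertical below 0.15 rad and value of joint key_barrel above 1 rad and linear speed of each of key, cover below 0.02 m/s); the robot touches nothing.
It fails at once if the seed jar or the terracotta pot is tipped or pushed more than 40 mm (angle between any of seed_jar_1, terracotta_pot's own z axis and vertical above 0.5 rad or distance of any of seed_jar_1, terracotta_pot from where it was at the start of the episode above 0.04 m).
Of bobbin_1, bobbin_2, bobbin_3, bobbin_4 only 3 to 4 are there at a start; the rules pass over those that are not, and their reading is None.
At some moment in a run one of cover, bobbin_1, bobbin_2, bobbin_3, bobbin_4 may be knocked a few centimetres aside while the robot is not near it.
It also fails if it takes over 208 s, if anything falls off the work surface, if the arm or the gripper's body presses on something with over 40 N, if the wrist force passes 120 N, or if a joint passes its speed limit or range.

## Working session

There is one attempt and no reset: what is moved stays moved. The work goes in short steps, Python scripts to look and compute and a tool call to move; the robot and the scene stay as the last step left them, time stands still between calls to the robot, and variables do not carry over. Pictures are saved under pics/ and viewed, at most 14 in all, crops included, and the job is handed in when it is done.

Besides the shell and the picture viewer there is one more tool, called after "Call:" by a JSON object that holds its "name" and its "arguments", one argument or row to a line. send_rows: Moves the arm, as the interface text tells. Its arguments: {"type":"object","properties":{"targets":{"type":"string"},"fingers":{"type":"number"},"force":{"type":"number"}},"required":["targets"]}

```bash
ls; mkdir -p pics; cat > h.py <<'E'
import numpy as np, cv2
from bench import r
from scipy.spatial.transform import Rotation as R
def cam(name):
    c=r.calibration(name)
    if 'T_tool_cam' in c:
        s=r.sense(); T=np.eye(4); T[:3,:3]=R.from_quat(s['tool_rot']).as_matrix(); T[:3,3]=s['position']
        M=T@np.array(c['T_tool_cam'])
    else:
        a=np.array(c['attitude']); M=np.eye(4); M[:3,:3]=a if a.shape==(3,3) else R.from_quat(a).as_matrix(); M[:3,3]=c['eye']
    return c,M
def ray(name,uv,z,cm=None):
    c,M=cm or cam(name); K=np.array([[c['fx'],0,c['cx']],[0,c['fy'],c['cy']],[0,0,1]])
    d=c.get('distortion'); d=None if d is None else np.array(d,float)
    p=cv2.undistortPoints(np.array([[uv]],float),K,d)[0,0]
    v=M[:3,:3]@np.array([p[0],-p[1],-1]); e=M[:3,3]
    return e+v*(z-e[2])/v[2]
def shot(name,fn=None):
    cm=cam(name); im=r.get_image(name)
    if fn: cv2.imwrite('pics/'+fn,cv2.cvtColor(im,cv2.COLOR_RGB2BGR))
    return im,cm
E
python3 - <<'E'
from h import *
for n in('top','scene','wrist'): print(n,r.calibration(n)); shot(n,n+'0.png')
print(r.sense())
zs={'bobbin_1':0.03,'round_pin':.03,'diamond_pin':.03,'cover':0,'big_hole':0,'small_hole':0,'tray':0,'key':.01,'key_stand':0,'switch':0,'slot':.065,'winder':0,'seed_jar_1':0,'terracotta_pot':0}
for n in('top','scene'):
  for t,z in zs.items():
    for d in r.pinpoint(t,n)[:6]: print(n,t,round(d['confidence'],2),np.round(d['xy']),np.round(ray(n,d['xy'],z)[:2],3))
E
```

```text
pics
top {'fx': 502.4853687602368, 'fy': 502.4853687602368, 'cx': 322.03822544175557, 'cy': 236.2403935612137, 'eye': array([ 0.43767141, -0.02437156,  1.18908289]), 'attitude': array([-0.04240838,  0.03474253,  0.71498723, -0.69698476])}
scene {'fx': 547.3717086340628, 'fy': 547.3717086340628, 'cx': 321.71838963933413, 'cy': 246.13993445288082, 'eye': array([-0.15299821,  0.64414126,  1.02063046]), 'attitude': array([-0.1580296 ,  0.36026331,  0.83601655, -0.38250926])}
wrist {'fx': 419.4192855376764, 'fy': 419.4192855376764, 'cx': 327.6666264895813, 'cy': 235.6653126627824, 'T_tool_cam': array([[-8.08402335e-04,  9.56326197e-01,  2.92300447e-01,
         8.19185802e-02],
       [ 9.99999012e-01,  1.10930830e-03, -8.63697126e-04,
        -3.62991773e-04],
       [-1.15022750e-03,  2.92299460e-01, -9.56326149e-01,
        -1.70098255e-01],
       [ 0.00000000e+00,  0.00000000e+00,  0.00000000e+00,
         1.00000000e+00]])}
{'time': 0.15, 'q': array([-1.20941993e+00,  3.53500193e-01,  1.63395376e+00, -3.52658723e-07,
        1.15519476e+00, -2.38617133e-03]), 'qvel': array([ 0.00134
[... 2194 characters left out ...]
]
scene diamond_pin 0.66 [317. 265.] [0.577 0.008]
scene cover 0.83 [288. 372.] [0.395 0.249]
scene big_hole 0.73 [271. 392.] [0.379 0.306]
scene small_hole 0.68 [310. 358.] [0.39  0.189]
scene tray 0.71 [438. 227.] [ 0.492 -0.366]
scene key 0.7 [214. 336.] [0.574 0.32 ]
scene key_stand 0.62 [215. 339.] [0.572 0.32 ]
scene switch 0.72 [356. 299.] [ 0.448 -0.008]
scene slot 0.93 [353. 282.] [0.453 0.002]
scene slot 0.17 [318. 263.] [0.555 0.025]
scene winder 0.92 [292. 272.] [0.62  0.054]
scene seed_jar_1 0.89 [370. 212.] [ 0.663 -0.268]
scene terracotta_pot 0.62 [389. 200.] [ 0.665 -0.351]
scene terracotta_pot 0.46 [272. 391.] [0.379 0.304]
scene terracotta_pot 0.16 [270. 262.] [0.689 0.074]
```

View pics/top0.png

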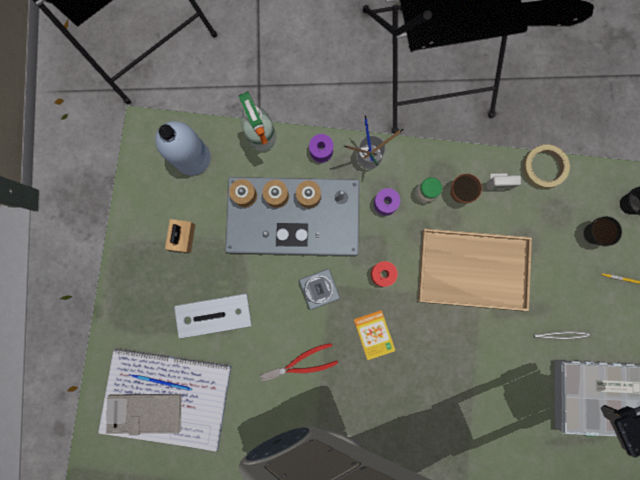

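View pics/scene0.png

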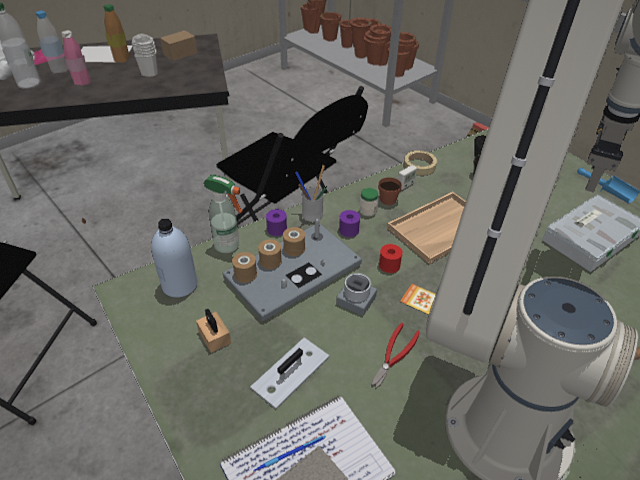

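The top view shows three brown bobbins on spindles at (242,192), (275,193) and (308,193), and an empty fourth spindle at (341,197). The look-alikes are purple at (320,148) and (387,201), and red at (384,273). They are off the spindles and the wrong colour, so I'll leave them. The cover is at (213,316), the key stand at (180,236), the switch at (319,289) and the tray at (476,269).

```bash
cat >> h.py <<'E'
def state():
    s=r.sense(); m=R.from_quat(s['tool_rot']).as_matrix()
    return s,m,np.degrees(np.arctan2(m[1,0],m[0,0]))
def plan(x,y,z,yaw=None):
    "shift in tool axes (mm), without turning; and the turn about tool z (deg)"
    s,m,w=state(); d=m.T@(np.array([x,y,z])-s['position'])*1000
    t=0 if yaw is None else -((yaw-w+180)%360-180)
    print('t%.1f'%s['time'],'pos',np.round(s['position'],4),'yaw %.1f'%w,'tool shift',np.round(d,1),'turn z %.1f'%t)
E
python3 - <<'E'
from h import *
def rect(n,uv,z):
    im,cm=None,cam(n)
    P=np.array([ray(n,u,z,cm)[:2] for u in uv]); print(np.round(P,3).tolist(),np.round(P.mean(0),3)); 
    for i in range(4):
        d=P[(i+1)%4]-P[i]; print('   len %.3f ang %.1f'%(np.linalg.norm(d),np.degrees(np.arctan2(d[1],d[0]))))
for t,z in(('winder',.03),('tray',.022),('switch',.03),('key_stand',.04),('cover',.008)):
    o=r.outline_of(t,'top')
    if o:
        m=o[0]['mask'].astype(np.uint8); b=cv2.boxPoints(cv2.minAreaRect(cv2.findNonZero(m)))
        print(t,o[0]['confidence'],b.tolist()); rect('top',b,z)
print('bottle base',ray('scene',(223,247),0), 'penholder',ray('scene',(312,222),0),'blue bottle',ray('scene',(180,290),0),'box', ray('top',(505,180),.0))
plan(0.56,0.03,0.30)
E
```

```text
winder 0.61 [[223.76907348632812, 254.31690979003906], [224.80819702148438, 176.3841094970703], [360.4507751464844, 178.1926727294922], [359.4116516113281, 256.12548828125]]
[[0.529, 0.215], [0.713, 0.212], [0.7, -0.107], [0.516, -0.098]] [0.614 0.056]
   len 0.184 ang -1.0
   len 0.319 ang -92.4
   len 0.183 ang 177.4
   len 0.314 ang 87.8
tray 0.59 [[417.5279541015625, 302.6091613769531], [422.81732177734375, 228.55838012695312], [533.6802368164062, 236.47714233398438], [528.390869140625, 310.5279235839844]]
[[0.407, -0.229], [0.578, -0.249], [0.552, -0.505], [0.382, -0.481]] [ 0.48  -0.366]
   len 0.172 ang -6.7
   len 0.257 ang -95.6
   len 0.172 ang 171.9
   len 0.253 ang 84.5
switch 0.73 [[298.6000061035156, 277.8000183105469], [329.8000183105469, 267.3999938964844], [340.5000305175781, 299.4999694824219], [309.3000183105469, 309.8999938964844]]
[[0.47, 0.043], [0.492, -0.029], [0.418, -0.052], [0.396, 0.02]] [ 0.444 -0.005]
   len 0.076 ang -73.0
   len 0.077 ang -163.1
   len 0.075 ang 106.9
   len 0.077 ang 17.3
key_stand 0.78 [[165.09999084472656, 249.29998779296875], [169.
[... 202 characters left out ...]
en 0.073 ang -7.6
   len 0.062 ang -99.7
   len 0.073 ang 172.0
   len 0.062 ang 80.4
cover 0.97 [[173.56105041503906, 306.33905029296875], [246.34291076660156, 293.23834228515625], [252.2150421142578, 325.861328125], [179.4331817626953, 338.9620361328125]]
[[0.412, 0.338], [0.438, 0.167], [0.362, 0.154], [0.336, 0.324]] [0.387 0.246]
   len 0.173 ang -81.3
   len 0.077 ang -170.2
   len 0.171 ang 98.7
   len 0.077 ang 10.7
bottle base [0.81454133 0.13667993 0.        ] penholder [ 0.73736406 -0.11167029  0.        ] blue bottle [0.75428232 0.30383805 0.        ] box [ 0.6923708  -0.45533158  0.        ]
t1.8 pos [ 0.2224 -0.5841  0.2146] yaw 20.8 tool shift [ 534.  -453.8  -85.4] turn z 0.0
```

Call:
{"name": "send_rows", "arguments": {
  "targets": "0 0 -45 0 0 0;0 0 -40 0 0 0;37 -31 0 0 0 0;37 -31 0 0 0 0;37 -31 0 0 0 0;37 -31 0 0 0 0;37 -31 0 0 0 0;37 -31 0 0 0 0"
}}

```text
time: 2.8
position: [0.3642, -0.3299, 0.2998]
tool_rot: [0.984, 0.181, 0.0, 0.0]
ft_force: [0.8, 0.0, -0.1]
finger_gap: 0.0919
grasp_force: 0.0
```

Call:
{"name": "send_rows", "arguments": {
  "targets": "37 -31 0 0 0 0;37 -31 0 0 0 0;37 -31 0 0 0 0;37 -31 0 0 0 0;37 -31 0 0 0 0;37 -31 0 0 0 0;37 -31 0 0 0 0;37 -31 0 0 0 0"
}}

```text
time: 3.8
position: [0.5527, 0.0074, 0.2998]
tool_rot: [0.983, 0.181, 0.0, 0.0]
ft_force: [1.1, -0.1, 0.3]
finger_gap: 0.0919
grasp_force: 0.0
```

Call:
{"name": "send_rows", "arguments": {
  "targets": "37 -31 0 0 0 0;37 -31 0 0 0 -9.6;0 0 0 0 0 -9.6;0 0 0 0 0 -9.6;0 0 0 0 0 -9.6;0 0 0 0 0 -9.6;0 0 0 0 0 -9.6;0 0 0 0 0 -9.6"
}}

```text
time: 4.8
position: [0.5991, 0.0901, 0.2996]
tool_rot: [0.717, 0.697, 0.0, -0.0]
ft_force: [-0.4, 0.5, 0.6]
finger_gap: 0.0921
grasp_force: 0.0
```

```bash
python3 - <<'E'
from h import *
plan(.6,.09,.3,88); print(r.sense()['q'])
im,cm=shot('wrist','w1.png')
zs={'bobbin_1':0.03,'round_pin':.03,'diamond_pin':.03,'winder':0}
for t,z in zs.items():
    for d in r.pinpoint(t,'wrist')[:6]: print(t,round(d['confidence'],2),np.round(d['xy']),np.round(ray('wrist',d['xy'],z,cm)[:2],4))
E
```

```text
t4.8 pos [0.5991 0.0901 0.2996] yaw 88.4 tool shift [-0.1  0.9 -0.4] turn z 0.4
[1.46791521e-01 2.55600040e-01 1.57742976e+00 5.03762308e-05
 1.30855054e+00 1.75382615e-01]
bobbin_1 0.9 [385. 256.] [0.6594 0.0129]
bobbin_1 0.89 [237. 373.] [ 0.481  -0.1336]
bobbin_1 0.87 [385. 188.] [0.6591 0.0888]
bobbin_1 0.87 [478. 268.] [ 0.7638 -0.0052]
bobbin_1 0.85 [392. 118.] [0.6648 0.1608]
bobbin_1 0.59 [366. 382.] [ 0.6381 -0.1505]
round_pin 0.81 [305. 165.] [0.5756 0.1159]
round_pin 0.32 [384. 254.] [0.6582 0.0153]
diamond_pin 0.8 [301. 273.] [ 0.5651 -0.0052]
winder 0.77 [343. 216.] [0.6143 0.052 ]
```

View pics/w1.png

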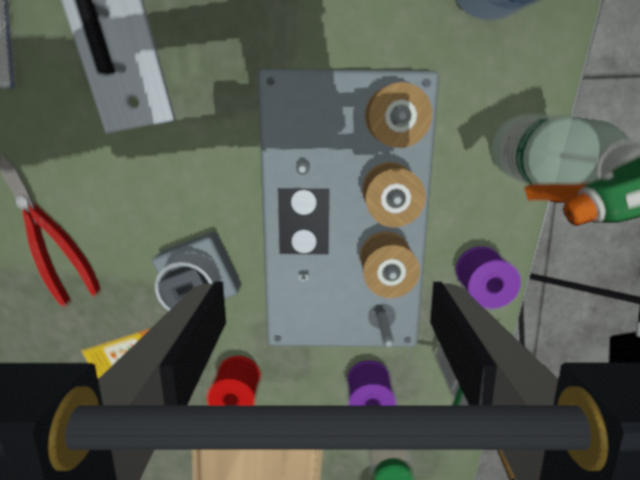

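The wrist view confirms three brown bobbins on spindles at (400,115), (396,197) and (391,271). Purple is at (490,280) and (372,385), and red is at (235,380). The spray bottle's nozzle at (530,190) reaches towards the bobbins, so I'll triangulate it before descending.

```bash
python3 - <<'E'
from h import *
a=cv2.imread('pics/top0.png')[80:160,225:285]; b=cv2.imread('pics/scene0.png')[160:260,190:270]
cv2.imwrite('pics/crop.png',np.hstack([cv2.resize(a,(360,480)),cv2.resize(b,(384,480))]))
for z in (.1,.15,.2,.25): print(z,ray('wrist',(530,190),z),ray('top',(264,142),z))
E
```

```text
0.1 [0.77899892 0.09524598 0.1       ] [0.77185704 0.11007585 0.1       ]
0.15 [0.75497176 0.10574052 0.15      ] [0.75651452 0.10390334 0.15      ]
0.2 [0.73094459 0.11623506 0.2       ] [0.74117199 0.09773083 0.2       ]
0.25 [0.70691743 0.1267296  0.25      ] [0.72582947 0.09155833 0.25      ]
```

View pics/crop.png

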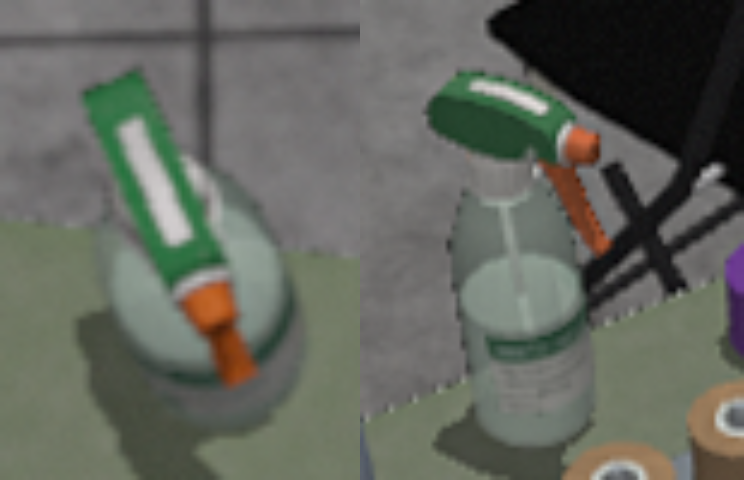

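Call:
{"name": "send_rows", "arguments": {
  "targets": "-38 31 0 0 0 0;-38 31 0 0 0 0;0 0 45 0 0 -8.65;0 0 45 0 0 -8.65;0 0 45 0 0 -8.65;0 0 45 0 0 -8.65;0 0 39 0 0 0;0 0 37 0 0 0"
}}

```text
time: 6.05
position: [0.6584, 0.012, 0.0422]
tool_rot: [0.481, 0.877, -0.0, -0.0]
ft_force: [-0.3, 0.6, 0.3]
finger_gap: 0.0916
grasp_force: 0.0
```

Call:
{"name": "send_rows", "arguments": {
  "targets": "0 0 0 0 0 0;0 0 0 0 0 0;0 0 0 0 0 0;0 0 0 0 0 0;0 0 0 0 0 0;0 0 0 0 0 0",
  "fingers": 40,
  "force": 20
}}

```text
time: 6.8
position: [0.6597, 0.0121, 0.0453]
tool_rot: [0.48, 0.877, 0.001, 0.001]
ft_force: [0.4, -0.1, 6.7]
finger_gap: 0.0564
grasp_force: 20.0
```

Call:
{"name": "send_rows", "arguments": {
  "targets": "0 0 -60 0 0 0;0 0 -60 0 0 0;-31 -44 0 0 0 0;-31 -44 0 0 0 0;-31 -44 0 0 0 0;-31 -44 0 0 0 0;-31 -44 0 0 0 0;-31 -44 0 0 0 0"
}}

```text
time: 7.8
position: [0.5358, -0.2886, 0.1642]
tool_rot: [0.48, 0.877, 0.0, 0.0]
ft_force: [1.0, 0.1, -1.5]
finger_gap: 0.0564
grasp_force: 20.0
```

Call:
{"name": "send_rows", "arguments": {
  "targets": "-30 -44 0 0 0 0;-30 -44 0 0 0 0;-30 -42 0 0 0 0;0 0 0 0 0 0;0 0 40 0 0 0;0 0 20 0 0 0;0 0 0 0 0 0"
}}

```text
time: 8.68
position: [0.475, -0.4314, 0.1021]
tool_rot: [0.48, 0.878, 0.0, -0.002]
ft_force: [-0.2, 0.2, -0.2]
finger_gap: 0.0561
grasp_force: 20.0
```

```bash
python3 - <<'E'
from h import *
plan(.474,-.433,.022)
s=r.sense();print(s['finger_gap'],s['grasp_force'])
im,cm=shot('wrist','w2.png')
for d in r.pinpoint('tray','wrist')[:1]: print(d, ray('wrist',d['xy'],0,cm))
for n,c in(('wrist',cm),('top',None)):
  if n=='top': im,c=shot('top','t2.png')
  for d in r.pinpoint('bobbin_1',n)[:7]: print(n,round(d['confidence'],2),np.round(d['xy']),np.round(ray(n,d['xy'],.03,c)[:2],4),np.round(ray(n,d['xy'],.08,c)[:2],4))
E
```

```text
t8.7 pos [ 0.475  -0.4314  0.1021] yaw 122.7 tool shift [-1.1 -1.7 80.1] turn z 0.0
0.0560636508846805 19.978467235341668
{'xy': [385.4, 162.1], 'confidence': 0.67} [ 0.47851493 -0.36991589  0.        ]
wrist 0.84 [328. 285.] [ 0.4865 -0.4508] [ 0.4748 -0.4325]
top 0.95 [244. 197.] [0.6631 0.1671] [0.6534 0.1588]
top 0.74 [323. 152.] [ 0.7641 -0.0199] [ 0.75   -0.0201]
top 0.72 [385. 205.] [ 0.6339 -0.1611] [ 0.6254 -0.1552]
top 0.71 [511. 267.] [ 0.4818 -0.4453] [ 0.4799 -0.4271]
top 0.68 [316. 286.] [0.4506 0.004 ] [0.45   0.0028]
top 0.67 [382. 273.] [ 0.4758 -0.1488] [ 0.4742 -0.1435]
top 0.55 [279. 195.] [0.6654 0.0853] [0.6556 0.0806]
```

View pics/w2.png

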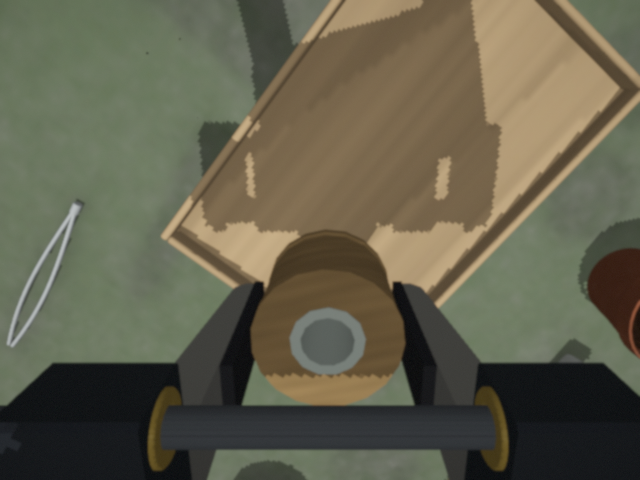

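Call:
{"name": "send_rows", "arguments": {
  "targets": "-1 -1 40 0 0 0;0 0 39 0 0 0;0 0 0 0 0 0;0 0 0 0 0 0"
}}

```text
time: 9.43
position: [0.476, -0.4349, 0.0261]
tool_rot: [0.48, 0.877, -0.0, 0.001]
ft_force: [-0.1, -0.1, -0.7]
finger_gap: 0.056
grasp_force: 20.0
```

Call:
{"name": "send_rows", "arguments": {
  "targets": "0 0 0 0 0 0;0 0 0 0 0 0;0 0 -60 0 0 0;0 0 -60 0 0 0;0 0 -60 0 0 0;0 0 -60 0 0 0;37 48 0 0 0 0;37 48 0 0 0 0",
  "fingers": 85
}}

```text
time: 10.42
position: [0.5167, -0.3196, 0.2664]
tool_rot: [0.481, 0.877, -0.0, 0.001]
ft_force: [0.3, 0.0, -0.6]
finger_gap: 0.0849
grasp_force: 0.0
```

Call:
{"name": "send_rows", "arguments": {
  "targets": "37 48 0 0 0 0;37 48 0 0 0 0;37 48 0 0 0 0;37 48 0 0 0 0;37 48 0 0 0 0;37 48 0 0 0 0;37 48 0 0 0 0;0 0 0 0 0 9.9"
}}

```text
time: 11.42
position: [0.6603, 0.0834, 0.265]
tool_rot: [0.553, 0.833, 0.001, 0.0]
ft_force: [0.5, -0.5, -0.3]
finger_gap: 0.085
grasp_force: 0.0
```

Call:
{"name": "send_rows", "arguments": {
  "targets": "0 0 0 0 0 9.9;0 0 0 0 0 9.9;0 0 0 0 0 9.9;0 0 0 0 0 9.9;0 0 0 0 0 9.9;0 0 0 0 0 9.9;0 0 0 0 0 0"
}}

```text
time: 12.3
position: [0.6595, 0.0791, 0.2652]
tool_rot: [0.893, 0.449, 0.0, 0.0]
ft_force: [0.3, -0.2, -0.5]
finger_gap: 0.085
grasp_force: 0.0
```

```bash
python3 - <<'E'
from h import *
im,cm=shot('wrist','w3.png')
for d in r.pinpoint('bobbin_1','wrist')[:5]: print(round(d['confidence'],2),np.round(d['xy']),np.round(ray('wrist',d['xy'],.03,cm)[:2],4))
plan(.661,.0878,.042,53)
E
```

```text
0.76 [323. 189.] [0.6595 0.0869]
0.64 [439. 363.] [ 0.6458 -0.1471]
0.62 [279. 121.] [0.6641 0.1629]
0.55 [471. 195.] [ 0.7717 -0.0048]
t12.4 pos [0.6594 0.0791 0.265 ] yaw 53.6 tool shift [  7.8  -4.  223. ] turn z 0.6
```

Call:
{"name": "send_rows", "arguments": {
  "targets": "7 -4 60 0 0 0;0 0 60 0 0 0;0 0 60 0 0 0;0 0 41 0 0 0;0 0 0 0 0 0"
}}

```text
time: 13.02
position: [0.6578, 0.0868, 0.0405]
tool_rot: [0.893, 0.45, -0.003, -0.001]
ft_force: [0.8, 0.2, 0.8]
finger_gap: 0.0851
grasp_force: 0.0
```

Call:
{"name": "send_rows", "arguments": {
  "targets": "0 0 0 0 0 0;0 0 0 0 0 0;0 0 0 0 0 0;0 0 0 0 0 0;0 0 0 0 0 0;0 0 -60 0 0 0;0 0 -60 0 0 0;0 0 0 0 0 0",
  "fingers": 40
}}

```text
time: 14.02
position: [0.6639, 0.0876, 0.1699]
tool_rot: [0.894, 0.449, 0.005, 0.002]
ft_force: [0.7, -0.6, -1.2]
finger_gap: 0.0572
grasp_force: 20.0
```

```bash
python3 - <<'E'
from h import *
plan(.482,-.365,.022)
E
```

```text
t14.0 pos [0.6639 0.0876 0.1699] yaw 53.4 tool shift [-472.7  123.1  145.5] turn z 0.0
```

Call:
{"name": "send_rows", "arguments": {
  "targets": "-58 15 0 0 0 0;-58 15 0 0 0 0;-58 15 0 0 0 0;-58 15 0 0 0 0;-58 15 0 0 0 0;-58 15 0 0 0 0;-58 15 0 0 0 0;-58 15 0 0 0 0"
}}

```text
time: 15.02
position: [0.4783, -0.3581, 0.1629]
tool_rot: [0.894, 0.449, -0.0, -0.0]
ft_force: [0.4, 0.8, -0.7]
finger_gap: 0.0573
grasp_force: 20.0
```

```bash
python3 - <<'E'
from h import *
plan(.482,-.365,.022)
im,cm=shot('wrist','w4.png')
for d in r.pinpoint('bobbin_1','wrist')[:5]: print(round(d['confidence'],2),np.round(d['xy']),np.round(ray('wrist',d['xy'],.005,cm)[:2],4))
E
```

```text
t15.0 pos [ 0.4783 -0.3581  0.1629] yaw 53.3 tool shift [ -3.3   7.2 140.9] turn z 0.0
0.69 [324. 286.] [ 0.4378 -0.406 ]
```

View pics/w4.png

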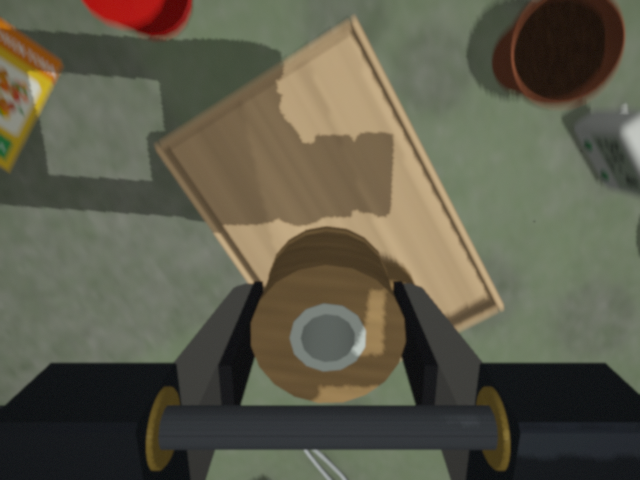

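Call:
{"name": "send_rows", "arguments": {
  "targets": "-3 7 50 0 0 0;0 0 50 0 0 0;0 0 43 0 0 0;0 0 0 0 0 0;0 0 0 0 0 0"
}}

```text
time: 15.75
position: [0.4836, -0.3627, 0.0208]
tool_rot: [0.894, 0.449, -0.0, -0.0]
ft_force: [0.8, -0.4, -0.9]
finger_gap: 0.0573
grasp_force: 20.0
```

Call:
{"name": "send_rows", "arguments": {
  "targets": "0 0 0 0 0 0;0 0 0 0 0 0;0 0 -60 0 0 0;0 0 -60 0 0 0;0 0 -60 0 0 0;0 0 -60 0 0 0;53 -17 0 0 0 0;53 -17 0 0 0 0",
  "fingers": 85
}}

```text
time: 16.75
position: [0.52, -0.2574, 0.2625]
tool_rot: [0.894, 0.448, 0.001, 0.001]
ft_force: [0.7, 0.7, -0.2]
finger_gap: 0.0854
grasp_force: 0.0
```

Call:
{"name": "send_rows", "arguments": {
  "targets": "53 -17 0 0 0 0;53 -17 0 0 0 0;53 -17 0 0 0 0;53 -17 0 0 0 0;53 -17 0 0 0 0;53 -17 0 0 0 0;53 -17 0 0 0 0;53 -17 0 0 0 -9.9"
}}

```text
time: 17.75
position: [0.6639, 0.1652, 0.2614]
tool_rot: [0.851, 0.526, 0.001, 0.0]
ft_force: [1.2, -0.6, -1.6]
finger_gap: 0.085
grasp_force: 0.0
```

Call:
{"name": "send_rows", "arguments": {
  "targets": "0 0 0 0 0 -9.9;0 0 0 0 0 -9.9;0 0 0 0 0 -9.9;0 0 0 0 0 -9.9;0 0 0 0 0 -9.9;0 0 0 0 0 -9.9;0 0 0 0 0 0"
}}

```text
time: 18.62
position: [0.6635, 0.1633, 0.2612]
tool_rot: [0.48, 0.877, 0.0, 0.0]
ft_force: [-0.7, 0.4, 0.3]
finger_gap: 0.0849
grasp_force: 0.0
```

```bash
python3 - <<'E'
from h import *
im,cm=shot('wrist','w5.png')
for d in r.pinpoint('bobbin_1','wrist')[:5]: print(round(d['confidence'],2),np.round(d['xy']),np.round(ray('wrist',d['xy'],.03,cm)[:2],4))
plan(.6637,.163,.042,123)
E
```

```text
0.79 [ 41. 330.] [ 0.4812 -0.1263]
0.67 [327. 367.] [0.765  0.0011]
0.56 [333. 201.] [0.6691 0.1616]
t18.7 pos [0.6635 0.1633 0.261 ] yaw 122.4 tool shift [-3.00e-01 -1.00e-01  2.19e+02] turn z -0.6
```

Call:
{"name": "send_rows", "arguments": {
  "targets": "-2 2 60 0 0 0;0 0 60 0 0 0;0 0 60 0 0 0;0 0 38 0 0 0;0 0 0 0 0 0"
}}

```text
time: 19.35
position: [0.6639, 0.1621, 0.0396]
tool_rot: [0.481, 0.877, -0.002, -0.002]
ft_force: [-0.0, -0.3, 0.2]
finger_gap: 0.085
grasp_force: 0.0
```

Call:
{"name": "send_rows", "arguments": {
  "targets": "0 0 0 0 0 0;0 0 0 0 0 0;0 0 0 0 0 0;0 0 0 0 0 0;0 0 0 0 0 0;0 0 -60 0 0 0;0 0 -60 0 0 0;0 0 0 0 0 0",
  "fingers": 40
}}

```text
time: 20.35
position: [0.6697, 0.1635, 0.1688]
tool_rot: [0.48, 0.877, 0.003, 0.004]
ft_force: [-0.2, 0.0, -1.8]
finger_gap: 0.0562
grasp_force: 20.0
```

```bash
python3 - <<'E'
from h import *
plan(.490,-.297,.022)
E
```

```text
t20.4 pos [0.6697 0.1635 0.1688] yaw 122.6 tool shift [-290.5 -401.   144. ] turn z 0.0
```

Call:
{"name": "send_rows", "arguments": {
  "targets": "-32 -44 0 0 0 0;-32 -44 0 0 0 0;-32 -44 0 0 0 0;-32 -44 0 0 0 0;-32 -44 0 0 0 0;-32 -44 0 0 0 0;-32 -44 0 0 0 0;-32 -44 0 0 0 0"
}}

```text
time: 21.35
position: [0.5066, -0.2439, 0.1618]
tool_rot: [0.48, 0.877, -0.0, -0.001]
ft_force: [0.6, -1.1, -1.3]
finger_gap: 0.0557
grasp_force: 20.0
```

Call:
{"name": "send_rows", "arguments": {
  "targets": "-33 -45 0 0 0 0;0 0 0 0 0 0;0 0 0 0 0 0"
}}

```text
time: 21.72
position: [0.4874, -0.2942, 0.1619]
tool_rot: [0.48, 0.877, 0.0, -0.001]
ft_force: [0.1, -0.3, -0.5]
finger_gap: 0.0558
grasp_force: 20.0
```

```bash
python3 - <<'E'
from h import *
plan(.490,-.297,.022)
im,cm=shot('wrist','w6.png')
E
```

```text
t21.7 pos [ 0.4874 -0.2942  0.1619] yaw 122.6 tool shift [ -3.9   0.7 139.9] turn z 0.0
```

View pics/w6.png

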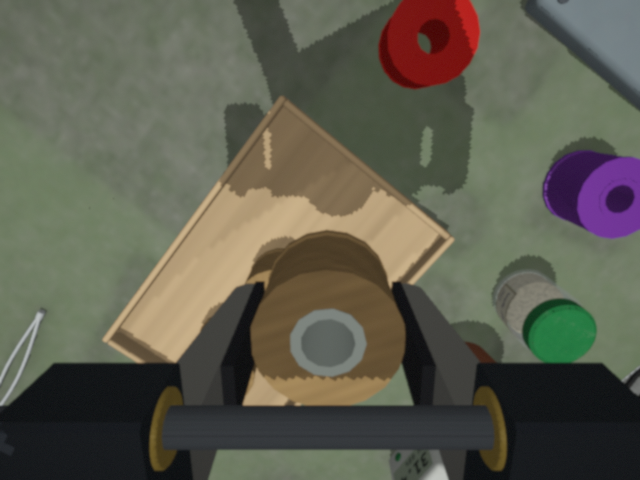

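Call:
{"name": "send_rows", "arguments": {
  "targets": "-2 0 50 0 0 0;0 0 50 0 0 0;0 0 41 0 0 0;0 0 0 0 0 0;0 0 0 0 0 0"
}}

```text
time: 22.4
position: [0.4897, -0.2959, 0.0226]
tool_rot: [0.479, 0.878, -0.0, 0.0]
ft_force: [-0.6, -0.6, -1.4]
finger_gap: 0.0558
grasp_force: 20.0
```

Call:
{"name": "send_rows", "arguments": {
  "targets": "0 0 0 0 0 0;0 0 0 0 0 0;0 0 -60 0 0 0;0 0 -60 0 0 0;0 0 -60 0 0 0;0 0 -60 0 0 0;57 23 0 0 0 0;57 23 0 0 0 0",
  "fingers": 85
}}

```text
time: 23.4
position: [0.4661, -0.1749, 0.2632]
tool_rot: [0.481, 0.877, 0.0, 0.001]
ft_force: [0.7, 0.5, -0.1]
finger_gap: 0.0849
grasp_force: 0.0
```

Call:
{"name": "send_rows", "arguments": {
  "targets": "57 23 0 0 0 0;57 23 0 0 0 0;57 23 0 0 0 0;57 23 0 0 0 0;57 23 0 0 0 0;57 23 0 0 0 0;57 23 0 0 0 0;0 0 0 0 0 7.9"
}}

```text
time: 24.4
position: [0.3855, 0.2509, 0.2623]
tool_rot: [0.538, 0.843, 0.001, -0.0]
ft_force: [-0.1, -0.3, 0.3]
finger_gap: 0.0848
grasp_force: 0.0
```

Call:
{"name": "send_rows", "arguments": {
  "targets": "0 0 0 0 0 7.9;0 0 0 0 0 7.9;0 0 0 0 0 0"
}}

```text
time: 24.78
position: [0.3866, 0.2472, 0.2622]
tool_rot: [0.649, 0.76, 0.0, 0.0]
ft_force: [0.5, -0.5, 0.1]
finger_gap: 0.0848
grasp_force: 0.0
```

```bash
python3 - <<'E'
from h import *
plan(.387,.246,.1,99)
im,cm=shot('wrist','w7.png')
for t in('cover','big_hole','small_hole'):
  for d in r.pinpoint(t,'wrist')[:2]: print(t,round(d['confidence'],2),np.round(d['xy'],1),np.round(ray('wrist',d['xy'],.0,cm)[:2],4),np.round(ray('wrist',d['xy'],.008,cm)[:2],4))
o=r.outline_of('cover','wrist')[0]; b=cv2.boxPoints(cv2.minAreaRect(cv2.findNonZero(o['mask'].astype(np.uint8))));P=np.array([ray('wrist',u,.008,cm)[:2] for u in b]);print(b,P,P.mean(0))
# handle: dark blob within the cover
g=im.max(2); x0,y0,x1,y1=[int(v) for v in o['extent']]
m=np.zeros_like(g); m[y0:y1,x0:x1]=(g[y0:y1,x0:x1]<50)
n,l,st,ce=cv2.connectedComponentsWithStats(m)
for i in range(1,n):
  if st[i,4]>200:
    c,(w,h),a=cv2.minAreaRect(cv2.findNonZero((l==i).astype(np.uint8))); print(st[i],c,w,h,a,ray('wrist',c,.052,cm)[:2])
im,c=shot('top')
for d in r.pinpoint('bobbin_1','top')[:7]: print('top',round(d['confidence'],2),np.round(d['xy']),np.round(ray('top',d['xy'],.005,c)[:2],4))
E
```

```text
t24.8 pos [0.3866 0.2472 0.2622] yaw 99.0 tool shift [-1.300e+00  1.000e-01  1.622e+02] turn z -0.0
cover 0.78 [328.5 191.7] [0.3868 0.2458] [0.3865 0.2474]
big_hole 0.83 [327.7 130.2] [0.3762 0.3073] [0.3762 0.3077]
big_hole 0.23 [344.7 438.5] [ 0.4564 -0.0635] [ 0.4549 -0.0562]
small_hole 0.87 [327.4 249.2] [0.3955 0.183 ] [0.3951 0.1857]
[[291. 107.]
 [368. 107.]
 [368. 271.]
 [291. 271.]] [[0.33770208 0.32370472]
 [0.41127097 0.33529186]
 [0.44249689 0.16782872]
 [0.35988991 0.15483935]] [0.38783996 0.24541616]
top 0.96 [500. 268.] [ 0.4811 -0.4274]
top 0.95 [382. 274.] [ 0.4755 -0.1512]
top 0.9 [471. 267.] [ 0.4866 -0.3601]
top 0.8 [322. 152.] [ 0.7715 -0.0169]
top 0.79 [388. 205.] [ 0.6393 -0.1717]
top 0.69 [444. 268.] [ 0.4854 -0.298 ]
```

View pics/w7.png

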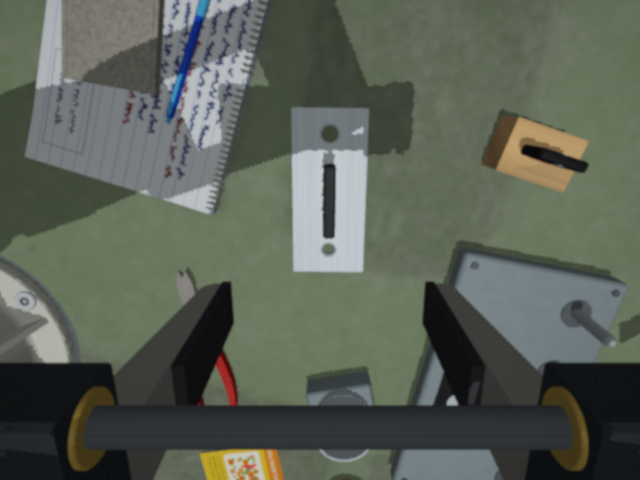

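The cover is alone and undisturbed at (329,191), with its handle along the image column. The top view shows all three bobbins in the tray. Next I'll measure the pins from the same relative view.

Call:
{"name": "send_rows", "arguments": {
  "targets": "-44 30 -6 0 0 0;-44 30 -6 0 0 0;-44 30 -6 0 0 0;-43 30 -6 0 0 0;-43 30 -6 0 0 0;0 0 0 0 0 5.7;0 0 0 0 0 5.7;0 0 0 0 0 0"
}}

```text
time: 26.12
position: [0.5687, 0.0549, 0.2914]
tool_rot: [0.722, 0.692, -0.0, -0.0]
ft_force: [-0.7, -0.5, 0.1]
finger_gap: 0.0852
grasp_force: 0.0
```

```bash
python3 - <<'E'
from h import *
plan(.570,.055,.292,87.5)
im,cm=shot('wrist','w8.png')
P={}
for t in('round_pin','diamond_pin','winder'):
  for d in r.pinpoint(t,'wrist')[:2]: print(t,round(d['confidence'],2),np.round(d['xy'],1),np.round(ray('wrist',d['xy'],.03 if t!='winder' else 0,cm)[:2],4), np.round(ray('wrist',d['xy'],.05,cm)[:2],4))
o=r.outline_of('winder','wrist')[0]; b=cv2.boxPoints(cv2.minAreaRect(cv2.findNonZero(o['mask'].astype(np.uint8))));Q=np.array([ray('wrist',u,.03,cm)[:2] for u in b]);print(b.tolist(),Q.tolist(),Q.mean(0))
cv2.imwrite('pics/w8c.png',cv2.cvtColor(cv2.resize(im[60:330,200:560],(800,600),interpolation=cv2.INTER_CUBIC),cv2.COLOR_RGB2BGR))
E
```

```text
t26.1 pos [0.5687 0.0549 0.2914] yaw 87.6 tool shift [ 0.1  1.3 -0.6] turn z 0.1
round_pin 0.97 [331.7 130.5] [0.5742 0.1152] [0.574  0.1163]
diamond_pin 0.75 [326.8 248.7] [ 0.5639 -0.0092] [ 0.5642 -0.0024]
winder 0.75 [370.9 188.8] [0.6154 0.0488] [0.6106 0.0585]
[[283.99993896484375, 320.99993896484375], [283.99993896484375, 27.0], [472.99993896484375, 27.0], [472.99993896484375, 320.99993896484375]] [[0.5109795177892318, -0.09461339135315114], [0.5334405300308389, 0.21091372273083586], [0.7097268380905983, 0.20333701163248247], [0.7276532220344305, -0.10386273988084782]] [0.62045003 0.05394365]
```

View pics/w8c.png

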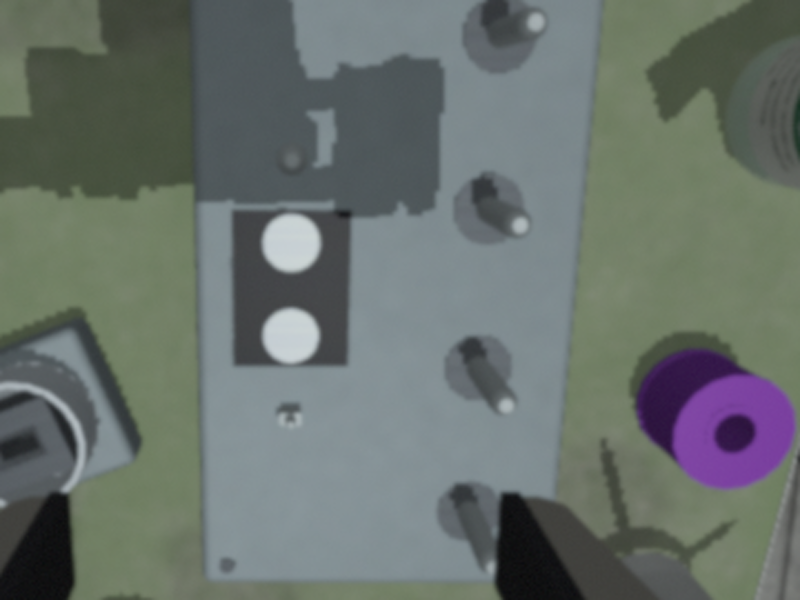

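Crop: the round pin at crop (291,158), i.e. px (331,131), and the diamond pin at crop (290,415), i.e. px (330,247), are in line with the tool. Four empty spindles and no other bobbins. Going back for the cover.

Call:
{"name": "send_rows", "arguments": {
  "targets": "0 0 0 0 0 -5.6;0 0 0 0 0 -5.7;44 -30 6 0 0 0;43 -30 6 0 0 0;44 -30 6 0 0 0;43 -30 6 0 0 0;43 -30 6 0 0 0;0 0 0 0 0 0",
  "fingers": 60
}}

```text
time: 27.38
position: [0.3847, 0.2483, 0.2614]
tool_rot: [0.649, 0.761, -0.0, -0.0]
ft_force: [0.9, 0.0, 0.6]
finger_gap: 0.0599
grasp_force: 0.0
```

```bash
python3 - <<'E'
from h import *
plan(.3867,.2455,.025,98.9)
im,cm=shot('wrist','w9.png')
for t in('cover','big_hole','small_hole'):
  for d in r.pinpoint(t,'wrist')[:1]: print(t,round(d['confidence'],2),np.round(d['xy'],1),np.round(ray('wrist',d['xy'],.0,cm)[:2],4))
E
```

```text
t27.4 pos [0.3847 0.2483 0.2614] yaw 99.1 tool shift [ -3.2   1.7 236.4] turn z 0.2
cover 0.68 [333.  194.2] [0.3895 0.2452]
big_hole 0.62 [330.7 133.1] [0.3772 0.3061]
small_hole 0.85 [330.5 250.1] [0.3968 0.1839]
```

Call:
{"name": "send_rows", "arguments": {
  "targets": "-3 2 60 0 0 0;0 0 60 0 0 0;0 0 60 0 0 0;0 0 54 0 0 0;0 0 0 0 0 0;0 0 0 0 0 0"
}}

```text
time: 28.32
position: [0.3909, 0.2439, 0.029]
tool_rot: [0.651, 0.759, 0.001, 0.0]
ft_force: [-0.1, -0.1, 0.6]
finger_gap: 0.06
grasp_force: 0.0
```

Call:
{"name": "send_rows", "arguments": {
  "targets": "0 0 0 0 0 0;0 0 0 0 0 0;0 0 0 0 0 0;0 0 0 0 0 0;0 0 0 0 0 0;0 0 0 0 0 0;0 0 0 0 0 0;0 0 0 0 0 0",
  "fingers": 0,
  "force": 50
}}

```text
time: 29.32
position: [0.3893, 0.2438, 0.0277]
tool_rot: [0.651, 0.759, -0.0, -0.0]
ft_force: [-2.1, 0.3, 5.9]
finger_gap: 0.0116
grasp_force: 50.0
```

Call:
{"name": "send_rows", "arguments": {
  "targets": "0 0 -50 0 0 0;0 0 -60 0 0 0;0 0 0 0 0 0;0 0 0 0 0 0"
}}

```text
time: 29.82
position: [0.3889, 0.2434, 0.1367]
tool_rot: [0.65, 0.76, -0.0, -0.0]
ft_force: [-0.4, -0.6, -3.0]
finger_gap: 0.0116
grasp_force: 50.0
```

```bash
python3 - <<'E'
from h import *
s,m,w=state(); plan(.57,.055,.135,87.2); print(s['finger_gap'],s['ft_force'],s['ft_torque'],np.round(m,3).tolist())
im,cm=shot('wrist','w10.png')
c,M=cm; p0=s['position']
for t in('big_hole','small_hole','cover'):
  for d in r.pinpoint(t,'wrist')[:1]:
    P=ray('wrist',d['xy'],p0[2]-.025+.008,cm); print(t,round(d['confidence'],2),np.round(d['xy'],1),np.round(P,4),'tool',np.round(m.T@(P-p0)*1000,1))
o=r.outline_of('cover','wrist')
if o: print(o[0]['extent'])
E
```

```text
t29.8 pos [0.3889 0.2434 0.1367] yaw 98.9 tool shift [-214.1  149.9    1.7] turn z 11.7
0.011569194196518482 [-0.41195151 -0.64452221 -2.97607753] [-0.04855538 -0.00799869  0.02488435] [[-0.154, 0.988, -0.001], [0.988, 0.154, -0.001], [-0.0, -0.001, -1.0]]
big_hole 0.66 [329.7 154.6] [0.3791 0.3057 0.1197] tool [63.  -0.1 17. ]
small_hole 0.59 [327.4 378.6] [0.3957 0.1916 0.1197] tool [-52.3  -1.2  17. ]
cover 0.82 [328.  274.6] [0.3871 0.2493 0.1197] tool [ 6.1 -0.9 17. ]
[240.8, 94.7, 409.7, 404.2]
```

View pics/w10.png

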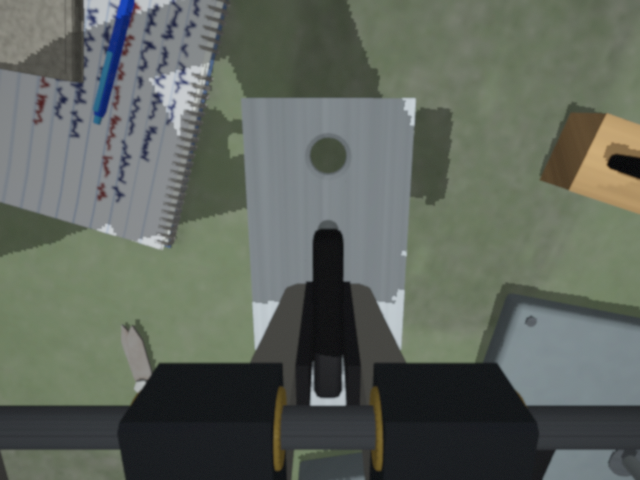

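```bash
python3 - <<'E'
import cv2,numpy as np
a=cv2.imread('pics/w9.png');b=cv2.imread('pics/w8.png');c=cv2.imread('pics/w10.png')
def cr(i,u,v,h): return cv2.resize(i[v-h:v+h,u-h:u+h],(260,260),interpolation=cv2.INTER_NEAREST)
cv2.imwrite('pics/z.png',np.vstack([np.hstack([cr(a,331,134,13),cr(a,331,251,13),cr(c,328,154,26)]),np.hstack([cr(b,331,130,13),cr(b,330,248,13),cr(c,328,110,26)])]))
E
```

```text
(no output)
```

View pics/z.png

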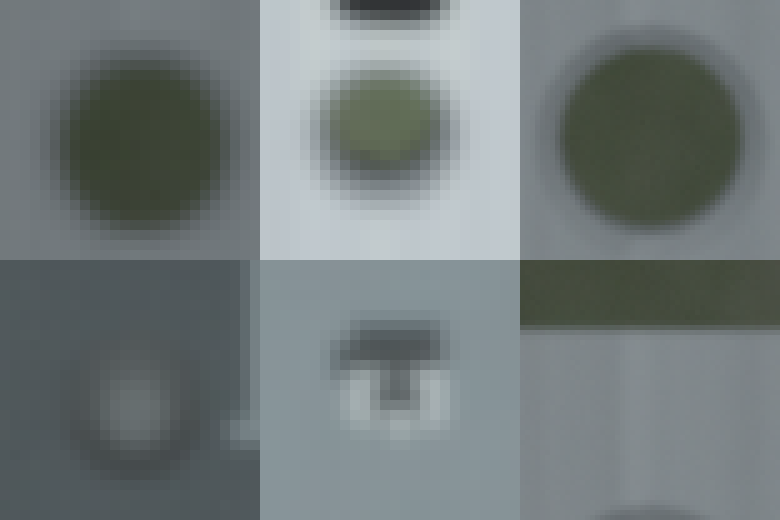

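```bash
python3 - <<'E'
from h import *
c=r.calibration('wrist')
def cmp_(pos,q):
    T=np.eye(4);T[:3,:3]=R.from_quat(np.array(q)/np.linalg.norm(q)).as_matrix();T[:3,3]=pos
    return (c,T@np.array(c['T_tool_cam'])),T
def ev(lbl,pos,q,pts):
    cm,T=cmp_(pos,q); W=[ray('wrist',p[:2],p[2],cm) for p in pts]
    L=[T[:3,:3].T@(w-T[:3,3])*1000 for w in W]; print(lbl,np.round(W,4).tolist(),np.round(L,1).tolist())
    if len(W)>1: d=W[0]-W[1]; print('  len',np.linalg.norm(d[:2]),'yaw',np.degrees(np.arctan2(-d[0],d[1])),'mid',(W[0]+W[1])/2,'toolmid',(L[0]+L[1])/2)
ev('holes',[.3847,.2483,.2614],[.649,.761,0,0],[(331.5,134.8,.008),(329.7,250.8,.008)])
ev('held',[.3889,.2434,.1367],[.65,.76,0,0],[(327.9,153.2,.1367-.0277+.008)])
ev('edge',[.3889,.2434,.1367],[.65,.76,0,0],[(328,97.6,.1367-.0277+.008)])
ev('pins',[.5687,.0549,.2914],[.722,.692,0,0],[(330.7,131.7,.046),(329.8,249.5,.05)])
E
```

```text
holes [[0.3784, 0.305, 0.008], [0.3957, 0.1856, 0.008]] [[57.0, 2.7, 253.4], [-63.7, 1.0, 253.4]]
  len 0.12067577368270027 yaw 8.277526443517365 mid [0.38705685 0.24526334 0.008     ] toolmid [ -3.37065506   1.84789656 253.4       ]
held [[0.3782, 0.3058, 0.117]] [[63.3, -0.9, 19.7]]
edge [[0.3746, 0.3291, 0.117]] [[86.9, -0.8, 19.7]]
pins [[0.5731, 0.1151, 0.046], [0.5673, -0.0032, 0.05]] [[60.4, 1.9, 245.4], [-58.1, 1.0, 241.4]]
  len 0.11848528877159234 yaw -2.8198915335469814 mid [0.57019599 0.05595725 0.048     ] toolmid [  1.11975048   1.44979962 243.4       ]
```

Call:
{"name": "send_rows", "arguments": {
  "targets": "-43 30 0 0 0 0;-43 30 0 0 0 0;-43 30 0 0 0 0;-43 30 0 0 0 0;-43.5 31 0 0 0 0;0 0 0 0 0 5.7;0 0 0 0 0 5.7;0 0 0 0 0 0"
}}

```text
time: 31.08
position: [0.5714, 0.0539, 0.1365]
tool_rot: [0.723, 0.691, -0.001, -0.001]
ft_force: [0.2, -0.9, -2.7]
finger_gap: 0.0118
grasp_force: 50.0
```

Call:
{"name": "send_rows", "arguments": {
  "targets": "0 0 20 0 0 0;0 0 15 0 0 0;0 0 0 0 0 0;0 0 0 0 0 0"
}}

```text
time: 31.58
position: [0.5721, 0.0542, 0.1028]
tool_rot: [0.722, 0.691, 0.0, 0.0]
ft_force: [0.5, 0.3, -3.2]
finger_gap: 0.0114
grasp_force: 50.0
```

```bash
python3 - <<'E'
from h import *
plan(.5712,.0539,.09,87.5); print(r.sense()['ft_force'])
E
```

```text
t31.6 pos [0.5721 0.0542 0.1028] yaw 87.5 tool shift [-0.4 -0.8 12.8] turn z -0.0
[ 0.50849301  0.25281635 -3.23754609]
```

Call:
{"name": "send_rows", "arguments": {
  "targets": "0 -0.5 20 0 0 0;0 0 0 0 0 0;0 0 4 0 0 0;0 0 4 0 0 0;0 0 0 0 0 0;0 0 0 0 0 0"
}}

```text
time: 32.33
position: [0.5714, 0.0542, 0.0748]
tool_rot: [0.723, 0.691, 0.0, 0.0]
ft_force: [-0.6, -0.3, -3.1]
finger_gap: 0.0115
grasp_force: 50.0
```

Call:
{"name": "send_rows", "arguments": {
  "targets": "0 0 4 0 0 0;0 0 0 0 0 0;0 0 0 0 0 0"
}}

```text
time: 32.7
position: [0.5713, 0.0541, 0.0705]
tool_rot: [0.723, 0.691, -0.0, -0.0]
ft_force: [-0.1, 1.0, -2.8]
finger_gap: 0.0115
grasp_force: 50.0
```

Call:
{"name": "send_rows", "arguments": {
  "targets": "0 0 4 0 0 0;0 0 0 0 0 0;0 0 4 0 0 0;0 0 0 0 0 0;0 0 4 0 0 0;0 0 0 0 0 0;0 0 0 0 0 0"
}}

```text
time: 33.58
position: [0.5713, 0.0541, 0.0585]
tool_rot: [0.723, 0.691, -0.0, -0.0]
ft_force: [0.1, 0.3, -3.1]
finger_gap: 0.0116
grasp_force: 50.0
```

Call:
{"name": "send_rows", "arguments": {
  "targets": "0 0 1.5 0 0 0;0 0 0 0 0 0;0 0 0 0 0 0"
}}

```text
time: 33.95
position: [0.5716, 0.0542, 0.0577]
tool_rot: [0.723, 0.691, 0.0, 0.0]
ft_force: [-2.2, -0.5, 6.6]
finger_gap: 0.0114
grasp_force: 50.0
```

Call:
{"name": "send_rows", "arguments": {
  "targets": "0 0 0 0 0 0;0 0 0 0 0 0;0 0 0 0 0 0;0 0 0 0 0 0",
  "fingers": 40
}}

```text
time: 34.45
position: [0.5713, 0.0542, 0.057]
tool_rot: [0.723, 0.691, -0.0, -0.0]
ft_force: [-0.4, -0.1, -0.6]
finger_gap: 0.0398
grasp_force: 0.0
```

Call:
{"name": "send_rows", "arguments": {
  "targets": "0 0 -60 0 0 0;0 0 -60 0 0 0;0 0 -60 0 0 0;0 0 -40 0 0 0;0 0 0 0 0 0"
}}

```text
time: 35.08
position: [0.5732, 0.0543, 0.2808]
tool_rot: [0.723, 0.691, 0.003, 0.002]
ft_force: [0.1, -0.4, -1.0]
finger_gap: 0.0403
grasp_force: 0.0
```

```bash
python3 - <<'E'
from h import *
s=r.sense(); print(s['position'],s['ft_force'])
im,cm=shot('wrist')
plan(.574,.318,.30,82)
for t,z in (('big_hole',.03),('small_hole',.03),('cover',.03),('round_pin',.03),('diamond_pin',.03),('key',.01),('key_stand',0),('slot',.065)):
  for d in r.pinpoint(t,'wrist')[:1]: print(t,round(d['confidence'],2),np.round(d['xy'],1),np.round(ray('wrist',d['xy'],z,cm)[:2],4))
cv2.imwrite('pics/w11c.png',cv2.cvtColor(cv2.resize(im[40:310,160:520],(800,600),interpolation=cv2.INTER_CUBIC),cv2.COLOR_RGB2BGR))
E
```

```text
[0.57319396 0.05434736 0.28075073] [ 0.12257094 -0.36020703 -1.04288209]
t35.1 pos [0.572  0.0542 0.2783] yaw 87.4 tool shift [263.7  -9.7 -21.6] turn z 5.4
big_hole 0.81 [325.8 129.8] [0.5748 0.1162]
small_hole 0.84 [326.8 251.6] [ 0.57   -0.0092]
cover 0.73 [324.1 187.8] [0.5704 0.0593]
round_pin 0.86 [327.6 128.9] [0.5766 0.117 ]
diamond_pin 0.64 [322.8 249.6] [ 0.5658 -0.0068]
key_stand 0.25 [196.4 263.1] [ 0.4199 -0.0264]
slot 0.66 [196.2 266.8] [ 0.4415 -0.0067]
```

View pics/w11c.png

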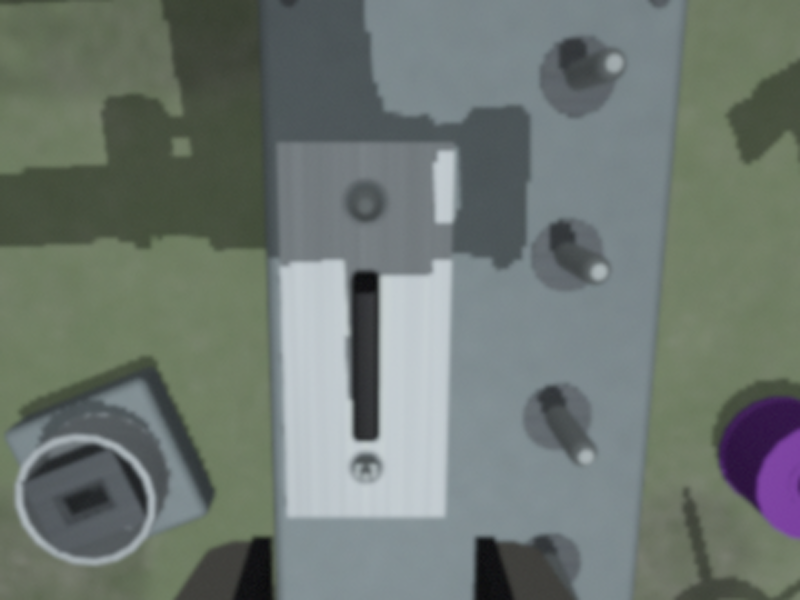

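Cover is seated: the round pin shows in the big hole at crop (365,200), the diamond pin in the small hole at (366,467), and it lies flat on the deck. Now the key.

Call:
{"name": "send_rows", "arguments": {
  "targets": "53 -2 -4 0 0 0;53 -2 -4 0 0 0;53 -2 -4 0 0 0;53 -2 -4 0 0 0;52 -2 -4 0 0 0;0 0 0 0 0 -10.6;0 0 0 0 0 -10.6;0 0 0 0 0 -10.6"
}}

```text
time: 36.52
position: [0.5729, 0.3186, 0.2964]
tool_rot: [0.503, 0.864, -0.0, -0.0]
ft_force: [-0.2, 0.0, -0.8]
finger_gap: 0.0401
grasp_force: 0.0
```

Call:
{"name": "send_rows", "arguments": {
  "targets": "0 0 0 0 0 -10.6;0 0 0 0 0 -10.6;0 0 0 0 0 -10.6;0 0 0 0 0 -10.6;0 0 0 0 0 -10.6;0 0 0 0 0 0;0 0 0 0 0 0"
}}

```text
time: 37.4
position: [0.5731, 0.3183, 0.2968]
tool_rot: [0.07, 0.998, -0.0, -0.0]
ft_force: [0.6, -0.2, 0.7]
finger_gap: 0.0402
grasp_force: 0.0
```

```bash
python3 - <<'E'
from h import *
plan(.574,.318,.046,172)
im,cm=shot('wrist','w12.png')
for t,z in (('key',.01),('key_stand',0)):
  for d in r.pinpoint(t,'wrist')[:1]: print(t,round(d['confidence'],2),np.round(d['xy'],1),np.round(ray('wrist',d['xy'],z,cm)[:2],4))
o=r.outline_of('key','wrist')
for k in o[:2]:
  b=cv2.boxPoints(cv2.minAreaRect(cv2.findNonZero(k['mask'].astype(np.uint8)))); print(k['confidence'],k['extent'],b.tolist())
u=(o[0]['extent'][0]+o[0]['extent'][2])/2; v=(o[0]['extent'][1]+o[0]['extent'][3])/2; u,v=int(u),int(v)
cv2.imwrite('pics/w12c.png',cv2.cvtColor(cv2.resize(im[max(v-75,0):v+75,u-100:u+100],(800,600),interpolation=cv2.INTER_CUBIC),cv2.COLOR_RGB2BGR)); print(u-100,max(v-75,0))
E
```

```text
t37.4 pos [0.5731 0.3183 0.2968] yaw 172.0 tool shift [-1.100e+00 -1.000e-01  2.508e+02] turn z 0.0
key 0.64 [330.9 192.6] [0.5793 0.3202]
key_stand 0.86 [328.6 191.3] [0.5794 0.3177]
0.95 [317.8, 173.7, 333.4, 226.8] [[321.0, 173.0], [334.0, 173.0], [334.0, 223.0], [321.0, 223.0]]
225 125
```

View pics/w12c.png

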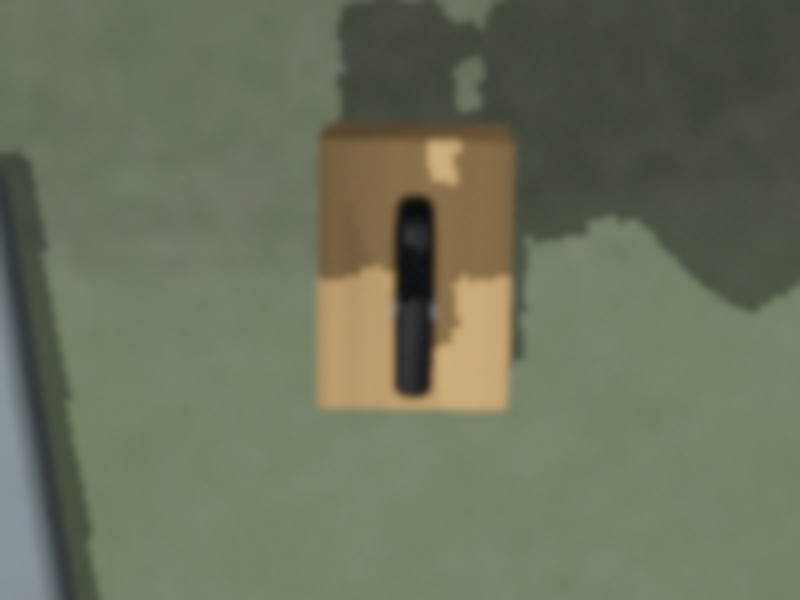

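The key's bow is at crop (413,295) on the wooden stand, aligned with the tool axes, and it is the only key in view. Descending.

Call:
{"name": "send_rows", "arguments": {
  "targets": "-3 0.5 60 0 0 0;0 0 60 0 0 0;0 0 60 0 0 0;0 0 50 0 0 0;0 0 21 0 0 0;0 0 0 0 0 0;0 0 0 0 0 0"
}}

```text
time: 38.48
position: [0.5776, 0.3192, 0.0483]
tool_rot: [0.068, 0.998, 0.001, 0.001]
ft_force: [0.6, 0.0, 0.4]
finger_gap: 0.0396
grasp_force: 0.0
```

Call:
{"name": "send_rows", "arguments": {
  "targets": "0 0 0 0 0 0;0 0 0 0 0 0;0 0 0 0 0 0;0 0 0 0 0 0;0 0 0 0 0 0;0 0 0 0 0 0",
  "fingers": 0,
  "force": 50
}}

```text
time: 39.22
position: [0.5764, 0.3186, 0.0466]
tool_rot: [0.068, 0.998, 0.0, 0.0]
ft_force: [-1.7, -0.7, 5.4]
finger_gap: 0.0096
grasp_force: 50.0
```

Call:
{"name": "send_rows", "arguments": {
  "targets": "0 0 -50 0 0 0;0 0 -60 0 0 0;0 0 0 0 0 0;0 0 0 0 0 0"
}}

```text
time: 39.72
position: [0.5757, 0.3182, 0.1555]
tool_rot: [0.068, 0.998, -0.0, -0.0]
ft_force: [-1.0, -0.3, -0.1]
finger_gap: 0.0096
grasp_force: 50.0
```

```bash
python3 - <<'E'
from h import *
s,m,w=state(); plan(.4445,-.004,.24,197); print(s['finger_gap'],s['ft_force'])
im,cm=shot('wrist','w13.png')
for t,z in (('key',s['position'][2]-.046+.01),):
  for d in r.pinpoint(t,'wrist')[:1]:
    P=ray('wrist',d['xy'],z,cm); print(t,round(d['confidence'],2),np.round(d['xy'],1),np.round(m.T@(P-s['position'])*1000,1))
for k in r.outline_of('key','wrist')[:2]: print(k['confidence'],k['extent'])
# top view check of everything
im,c=shot('top','t3.png')
for t,z in(('bobbin_1',.005),('cover',.03),('slot',.065),('switch',0)):
  for d in r.pinpoint(t,'top')[:7]: print('top',t,round(d['confidence'],2),np.round(d['xy']),np.round(ray('top',d['xy'],z,c)[:2],4))
E
```

```text
t39.7 pos [0.5757 0.3182 0.1555] yaw 172.2 tool shift [  86.6 -337.   -84.3] turn z -24.8
0.009604025296662752 [-1.04045637 -0.28784701 -0.07116937]
key 0.63 [327.5 273.2] [ 0.1 -0.5 36. ]
0.63 [315.0, 251.1, 340.7, 389.9]
top bobbin_1 0.98 [385. 206.] [ 0.6362 -0.164 ]
top bobbin_1 0.93 [472. 266.] [ 0.4882 -0.3625]
top bobbin_1 0.92 [501. 269.] [ 0.4785 -0.4312]
top bobbin_1 0.92 [444. 266.] [ 0.4908 -0.2968]
top bobbin_1 0.75 [384. 272.] [ 0.4789 -0.1556]
top bobbin_1 0.69 [320. 152.] [ 0.7726 -0.0123]
top cover 0.56 [292. 233.] [0.5747 0.0553]
top slot 0.74 [319. 286.] [ 0.4493 -0.0042]
top switch 0.94 [320. 289.] [ 0.4431 -0.0061]
```

View pics/w13.png

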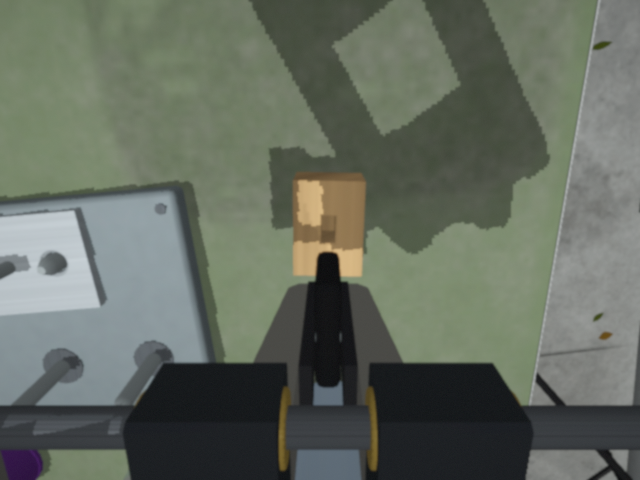

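The key is held upright and square in the fingers, bow at (328,252)–(328,385). All three bobbins are still in the tray and the cover is in place.

Call:
{"name": "send_rows", "arguments": {
  "targets": "8 -53 -7.5 0 0 0;8 -53 -7.5 0 0 0;8 -54 -7.5 0 0 0;8 -54 -7.5 0 0 0;8 -53 -7.5 0 0 0;8 -53 -7.5 0 0 -8.3;0 0 0 0 0 -8.3;0 0 0 0 0 -8.2"
}}

```text
time: 41.12
position: [0.4853, 0.007, 0.2013]
tool_rot: [-0.15, 0.989, -0.0, 0.0]
ft_force: [1.0, 0.1, -1.0]
finger_gap: 0.0098
grasp_force: 50.0
```

Call:
{"name": "send_rows", "arguments": {
  "targets": "0 0 0 0 0 0;0 0 0 0 0 0"
}}

```text
time: 41.38
position: [0.4854, 0.008, 0.201]
tool_rot: [-0.147, 0.989, 0.0, -0.0]
ft_force: [-0.3, -0.5, -0.8]
finger_gap: 0.0097
grasp_force: 50.0
```

```bash
python3 - <<'E'
from h import *
s,m,w=state(); plan(.446,-.005,.2,197)
im,cm=shot('wrist','w14.png')
for d in r.pinpoint('slot','wrist')[:2]:
    P=ray('wrist',d['xy'],.065,cm); print(round(d['confidence'],2),np.round(d['xy'],1),P,np.round(m.T@(P-s['position'])*1000,1)); 
u,v=[int(x) for x in r.pinpoint('slot','wrist')[0]['xy']]; print(u-80,v-60)
cv2.imwrite('pics/w14c.png',cv2.cvtColor(cv2.resize(im[v-60:v+60,u-80:u+80],(800,600),interpolation=cv2.INTER_CUBIC),cv2.COLOR_RGB2BGR))
E
```

```text
t41.4 pos [0.4854 0.008  0.201 ] yaw -163.1 tool shift [41.4 -1.   1. ] turn z -0.1
0.75 [325.5 165.9] [ 0.44429026 -0.00625359  0.065     ] [ 43.4  -1.7 136. ]
245 105
```

View pics/w14c.png

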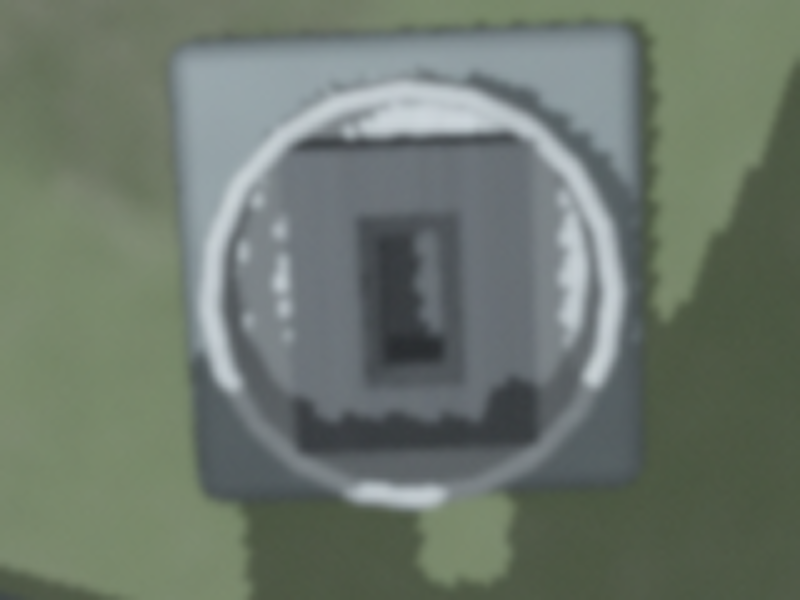

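Slot mouth centre is at crop (411,298), i.e. px (327,164), aligned with the tool to within about 1.5°. Moving over it.

Call:
{"name": "send_rows", "arguments": {
  "targets": "42 0.2 0 0 0 0;0 0 0 0 0 -1;0 0 45 0 0 0;0 0 45 0 0 0;0 0 0 0 0 0;0 0 0 0 0 0;0 0 0 0 0 0"
}}

```text
time: 42.4
position: [0.4467, -0.0043, 0.1127]
tool_rot: [-0.157, 0.988, -0.0, 0.001]
ft_force: [0.9, 0.1, 0.5]
finger_gap: 0.01
grasp_force: 50.0
```

```bash
python3 - <<'E'
from h import *
plan(.4448,-.0042,.1016,197); print(r.sense()['ft_force'])
E
```

```text
t42.4 pos [ 0.4467 -0.0043  0.1127] yaw -162.0 tool shift [ 1.8  0.7 11.1] turn z 1.0
[0.89636519 0.07654012 0.53048062]
```

Call:
{"name": "send_rows", "arguments": {
  "targets": "1 0.3 0 0 0 0;0 0 6 0 0 0;0 0 3 0 0 0;0 0 0 0 0 0;0 0 3 0 0 0;0 0 0 0 0 0;0 0 0 0 0 0"
}}

```text
time: 43.28
position: [0.4442, -0.0043, 0.0991]
tool_rot: [-0.157, 0.988, 0.0, -0.0]
ft_force: [-0.0, 0.5, -0.5]
finger_gap: 0.0098
grasp_force: 50.0
```

Call:
{"name": "send_rows", "arguments": {
  "targets": "0 0 3 0 0 0;0 0 0 0 0 0;0 0 0 0 0 0"
}}

```text
time: 43.65
position: [0.4442, -0.0043, 0.0961]
tool_rot: [-0.157, 0.988, 0.0, -0.0]
ft_force: [-0.7, 0.4, 0.3]
finger_gap: 0.0098
grasp_force: 50.0
```

Call:
{"name": "send_rows", "arguments": {
  "targets": "0 0 5 0 0 0;0 0 0 0 0 0;0 0 5 0 0 0;0 0 0 0 0 0;0 0 5 0 0 0;0 0 0 0 0 0;0 0 0 0 0 0"
}}

```text
time: 44.52
position: [0.4442, -0.0043, 0.0811]
tool_rot: [-0.157, 0.988, 0.0, -0.0]
ft_force: [1.0, -0.6, 0.1]
finger_gap: 0.0097
grasp_force: 50.0
```

Call:
{"name": "send_rows", "arguments": {
  "targets": "0 0 4 0 0 0;0 0 0 0 0 0;0 0 3 0 0 0;0 0 0 0 0 0;0 0 2 0 0 0;0 0 0 0 0 0;0 0 0 0 0 0"
}}

```text
time: 45.4
position: [0.4442, -0.0043, 0.0721]
tool_rot: [-0.157, 0.988, 0.0, 0.0]
ft_force: [0.4, -0.4, -0.9]
finger_gap: 0.0095
grasp_force: 50.0
```

Call:
{"name": "send_rows", "arguments": {
  "targets": "0 0 1 0 0 0;0 0 0 0 0 0;0 0 0 0 0 0;0 0 0 0 0 0"
}}

```text
time: 45.9
position: [0.4444, -0.0043, 0.0715]
tool_rot: [-0.157, 0.988, -0.0, 0.0]
ft_force: [-1.9, 0.1, 6.7]
finger_gap: 0.0098
grasp_force: 50.0
```

Call:
{"name": "send_rows", "arguments": {
  "targets": "0 0 0 0 0 8;0 0 0 0 0 8;0 0 0 0 0 8;0 0 0 0 0 8;0 0 0 0 0 8;0 0 0 0 0 8;0 0 0 0 0 8;0 0 0 0 0 0"
}}

```text
time: 46.9
position: [0.4445, -0.005, 0.0715]
tool_rot: [0.326, 0.945, -0.0, 0.0]
ft_force: [-1.5, -5.7, 5.9]
finger_gap: 0.0099
grasp_force: 50.0
```

```bash
python3 - <<'E'
from h import *
s,m,w=state(); print(s['position'],w,s['ft_force'],s['ft_torque'],s['q'])
E
```

```text
[ 0.44445701 -0.00495706  0.07149566] 141.96531220257572 [-1.54076684 -5.68361279  5.9012098 ] [-0.92800385  0.13058248  0.03078258] [-1.36785384e-02  2.84821421e-01  2.13016115e+00 -1.58104265e-03
  7.26063605e-01 -9.19462056e-01]
```

Call:
{"name": "send_rows", "arguments": {
  "targets": "0 0 0 0 0 6;0 0 0 0 0 6;0 0 0 0 0 6;0 0 0 0 0 0"
}}

```text
time: 47.4
position: [0.4443, -0.005, 0.0715]
tool_rot: [0.47, 0.883, -0.0, 0.0]
ft_force: [-1.9, -5.3, 6.9]
finger_gap: 0.0096
grasp_force: 50.0
```

```bash
python3 - <<'E'
from h import *
s,m,w=state(); print(s['position'],w,s['ft_force'],s['ft_torque'])
E
```

```text
[ 0.44434816 -0.00498057  0.07150569] 123.9944589713403 [-1.85019876 -5.25961459  6.8526082 ] [-0.99852443  0.29216174  0.0364694 ]
```

Call:
{"name": "send_rows", "arguments": {
  "targets": "0 0 0 0 0 3;0 0 0 0 0 3;0 0 0 0 0 0;0 0 0 0 0 0"
}}

```text
time: 47.9
position: [0.4443, -0.005, 0.0715]
tool_rot: [0.514, 0.858, -0.0, 0.0]
ft_force: [-2.0, -5.2, 6.6]
finger_gap: 0.0094
grasp_force: 50.0
```

```bash
python3 - <<'E'
from h import *
s,m,w=state(); print(s['position'],w,s['ft_force'],s['ft_torque'])
E
```

```text
[ 0.4443159  -0.00498345  0.07152479] 118.07609034516625 [-2.03892837 -5.2054241   6.56486881] [-1.08240432  0.25187836 -0.0450905 ]
```

Call:
{"name": "send_rows", "arguments": {
  "targets": "0 0 0 0 0 0;0 0 0 0 0 0;0 0 0 0 0 0;0 0 0 0 0 0",
  "fingers": 35
}}

```text
time: 48.4
position: [0.4441, -0.0042, 0.071]
tool_rot: [0.515, 0.857, -0.0, -0.0]
ft_force: [-0.2, -0.3, 1.1]
finger_gap: 0.0351
grasp_force: 0.0
```

Call:
{"name": "send_rows", "arguments": {
  "targets": "0 0 -30 0 0 0;0 0 -50 0 0 0;0 0 -60 0 0 0;0 0 -60 0 0 0;0 0 0 0 0 0;0 0 0 0 0 0"
}}

```text
time: 49.15
position: [0.4438, -0.0043, 0.2705]
tool_rot: [0.515, 0.857, -0.0, -0.0]
ft_force: [-0.7, -0.3, 0.0]
finger_gap: 0.0354
grasp_force: 0.0
```

```bash
python3 - <<'E'
from h import *
s,m,w=state(); print(s['position'],w)
im,cm=shot('wrist','w15.png')
for d in r.pinpoint('key','wrist')[:1]: print(d,ray('wrist',d['xy'],.035,cm))
im2,c=shot('top','t4.png')
for t,z in(('bobbin_1',.005),('cover',.03)):
  for d in r.pinpoint(t,'top')[:7]: print('top',t,round(d['confidence'],2),np.round(d['xy']),np.round(ray('top',d['xy'],z,c)[:2],4))
a=cv2.resize(im[80:320,180:500],(400,300)); b=cv2.resize(im2[160:340,200:560],(600,300))
b=b[:, :]; cv2.imwrite('pics/fin.png',cv2.cvtColor(np.vstack([np.hstack([a,np.zeros((300,200,3),np.uint8)]),b]),cv2.COLOR_RGB2BGR))
E
```

```text
[ 0.44376368 -0.00425009  0.27054893] 118.04669244768515
{'xy': [329.2, 196.4], 'confidence': 0.81} [ 0.44427963 -0.00458825  0.035     ]
top bobbin_1 0.97 [385. 206.] [ 0.6371 -0.1652]
top bobbin_1 0.92 [444. 269.] [ 0.4821 -0.2964]
top bobbin_1 0.84 [501. 267.] [ 0.485  -0.4309]
top bobbin_1 0.73 [478. 270.] [ 0.4796 -0.3768]
top bobbin_1 0.66 [381. 274.] [ 0.4743 -0.1495]
top bobbin_1 0.62 [322. 150.] [ 0.7762 -0.0177]
top cover 0.71 [289. 235.] [0.5696 0.0642]
```

View pics/fin.png

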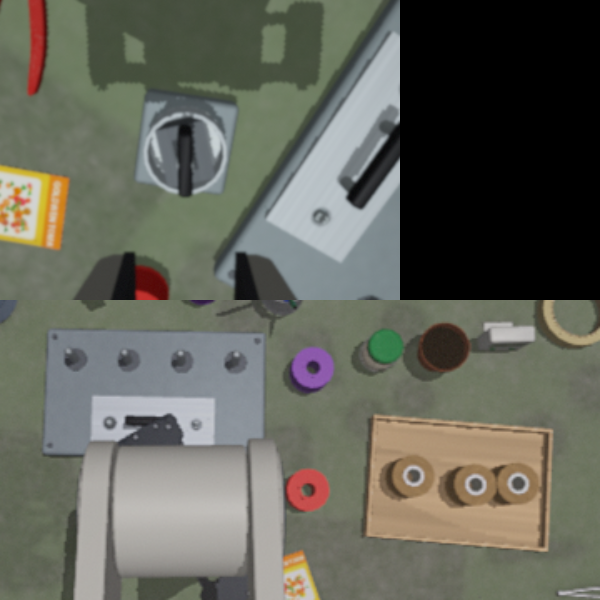

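The final picture shows the key in the switch at (185,160), turned about 80°, and the cover on its pins. Three bobbins stand upright in the tray at (414,477), (476,484) and (518,483). The middle one was nudged but is still standing well inside.

```bash
python3 -c "
from bench import r
print(r.job_done())"
```

```text
the job is handed in; nothing more can be done
None
```

I handed the job in at about 49 s and no verdict came back; in the last pictures the three bobbins that were present stand in the tray, the cover lies flat on its pins, and the key is home and turned about 80° clockwise to on. I viewed 16 pictures against the limit of 14.

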